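# Shim the hanging foot of a lab rack conveyor until it is snug

## Task

One foot of the sample-rack conveyor hangs clear of the bench, with a single loose yellow shim under it. Pick up spare yellow shims and slide them in under the foot on top of that one, one at a time, each pushed home against the back stop of the steel bracket, until the stack feels snug and the foot rests on it. Then stop: do not force in another, leave unneeded shims lying flat on the bench clear of the foot, and leave everything else where it is.

Things in the scene. Friction and masses are not known exactly. Their poses are not given: they have to be found in the camera images.
- bracket: steel U bracket fixed to the bench, open towards the robot; shims lie in it on the bare bench. Origin on the bench below the foot's axis, x into the U (the way shims slide in), z up. Inner face of back stop at x=70 mm, 26 mm high; cheeks 22 mm high at y=+-26.5 mm from x=12 to 74, flaring to y=+-40 at x=-8. A shim that is home has its centre at x=0; its tail end sticks out to x=-70.
- foot: black sprung foot; origin at the centre of its flat underside (7 to 17 mm above the bench at start; 1 or 2 spare shims are needed). Flat 26 mm dia., bevelled upwards at 34 deg to 48 mm dia., 7.5 mm higher, so a shim's edge can lift it. It starts to rise at 6 to 7 N, then 0.7 N/mm, hard stop at 7 mm. Sliding in a shim that lifts it takes 3 to 15 N, steadily; one that does not touch it under 1.5 N.
- conveyor: fixed sample-rack conveyor; origin on the foot's axis, x along belt and bracket x. Cross beams 30 mm wide in x, at x=0 (over the foot) and x=270 mm, from y=-28 to 358 mm, tops 77 mm above the origin; the foot's stud rises to 120 mm above the bench. Belt bed 84 mm wide centred at y=165 mm, x=-100 to 370, 162 mm high (its tube rack: 230). In front of the foot (x<-25, y<100 mm) all is free.
- shim_1: the shim that already lies under the foot, loose, about home in the bracket: a bright yellow smooth plastic plate 140 x 48 x 6 mm, 60 g; origin at the centre of its underside, x along its length, z up; its two ends are alike, either may lead
- shim_2: spare shim lying flat on the bench: a bright yellow smooth plastic plate 140 x 48 x 6 mm, 60 g; origin at the centre of its underside, x along its length, z up; its two ends are alike, either may lead
- shim_3: spare shim lying flat on the bench: a bright yellow smooth plastic plate 140 x 48 x 6 mm, 60 g; origin at the centre of its underside, x along its length, z up; its two ends are alike, either may lead
- shim_4: spare shim lying flat on the bench: a bright yellow smooth plastic plate 140 x 48 x 6 mm, 60 g; origin at the centre of its underside, x along its length, z up; its two ends are alike, either may lead
- level: bystander: red spirit level 200 x 24 x 44 mm, origin under its centre
- spanner: bystander: open-ended spanner 170 mm long lying on the bench
- tube_rack: bystander: blue rack of capped tubes 70 x 200 x 110 mm, origin under its centre
- reagent: bystander: white bottle, 68 mm diameter, 150 mm high, origin under its centre
- pot: bystander: amber jar, 56 mm diameter, 70 mm high, origin under its centre
- tip_box: bystander: pipette-tip box 120 x 85 x 50 mm, origin under its centre

How it is judged (in metres and radians):
On the way:
1. one spare shim alone has been slid home under the foot on top of the first (within 18 mm of the back stop), the other two being still clear (x of shim_1 in the frame of bracket between -0.018 and 0.012 m and y of shim_1 in the frame of bracket between -0.012 and 0.012 m and angle between shim_1's own z axis and vertical below 0.06 rad and (((x of shim_2 in the frame of bracket between -0.018 and 0.012 m and y of shim_2 in the frame of bracket between -0.012 and 0.012 m and angle between shim_2's own z axis and vertical below 0.06 rad) and horizontal distance between each of shim_3, shim_4 and bracket above 0.115 m) or ((x of shim_3 in the frame of bracket between -0.018 and 0.012 m and y of shim_3 in the frame of bracket between -0.012 and 0.012 m and angle between shim_3's own z axis and vertical below 0.06 rad) and horizontal distance between each of shim_2, shim_4 and bracket above 0.115 m) or ((x of shim_4 in the frame of bracket between -0.018 and 0.012 m and y of shim_4 in the frame of bracket between -0.012 and 0.012 m and angle between shim_4's own z axis and vertical below 0.06 rad) and horizontal distance between each of shim_2, shim_3 and bracket above 0.115 m))), for 0.2 s.
At the end, for the whole second after the job is handed in: The foot bears on the stack with more than 2.5 N. The first shim and each added one lie flat, within 18 mm of the back stop and 12 mm of the middle line; every other shim lies flat on the bench, its centre over 115 mm from the foot's axis; all at rest (x of shim_1 in the frame of bracket between -0.018 and 0.012 m and y of shim_1 in the frame of bracket between -0.012 and 0.012 m and angle between shim_1's own z axis and vertical below 0.06 rad and ((x of shim_2 in the frame of bracket between -0.018 and 0.012 m and y of shim_2 in the frame of bracket between -0.012 and 0.012 m and angle between shim_2's own z axis and vertical below 0.06 rad) or (horizontal distance between shim_2 and bracket above 0.115 m and height (world z) of shim_2 below 0.004 m and angle between shim_2's own z axis and vertical below 0.06 rad)) and ((x of shim_3 in the frame of bracket between -0.018 and 0.012 m and y of shim_3 in the frame of bracket between -0.012 and 0.012 m and angle between shim_3's own z axis and vertical below 0.06 rad) or (horizontal distance between shim_3 and bracket above 0.115 m and height (world z) of shim_3 below 0.004 m and angle between shim_3's own z axis and vertical below 0.06 rad)) and ((x of shim_4 in the frame of bracket between -0.018 and 0.012 m and y of shim_4 in the frame of bracket between -0.012 and 0.012 m and angle between shim_4's own z axis and vertical below 0.06 rad) or (horizontal distance between shim_4 and bracket above 0.115 m and height (world z) of shim_4 below 0.004 m and angle between shim_4's own z axis and vertical below 0.06 rad)) and contact force between foot and anything else above 2.5 N and linear speed of each of shim_1, shim_2, shim_3, shim_4 below 0.02 m/s); the robot touches nothing.
It fails at once if the foot jacked up by force (more than 45 N on it) (contact force between foot and anything else above 45 N).
It fails at once if the level, spanner, tube rack, bottle, jar or tip box shifted by more than 30 mm (distance of any of level, spanner, tube_rack, reagent, pot, tip_box from where it was at the start of the episode above 0.03 m).
It also fails if it takes over 67 s, if anything falls off the work surface, if the arm or the gripper's body presses on something with over 40 N, if the wrist force passes 120 N, or if a joint passes its speed limit or range.

## Robot

A 7-joint arm with a two-finger parallel gripper is mounted at the origin on the work surface. World frame = base frame: x ahead of the robot, y to its left, z up, the work surface at z = 0. Lengths are in mm, angles in rad, forces in N, time in s.
With the tool pointing down it reaches from about 350 to 900 mm from the base axis. Payload 7.2 kg.
Tool frame: the origin (TCP) lies at the very end of the fingers, on their centre line; the grasp point (between the pads) lies 19 mm behind it (tcp_to_grasp is the distance from the TCP to the grasp point, in mm); z points along the fingers, y is the line along which they close (so a half turn about z gives the same grasp; the last joint's range is limited). The gripper opens to 85 mm and grips with 20 to 120 N. Pads are 22 mm wide; open, the fingers measure 114 mm over their backs; the gripper's body (76 mm by 85 mm) begins 54 mm behind the grasp point. The pads swing forward as they close: fully open they stand 13 mm farther back than shut.
Start: joints at [-1.196, 0.411, -0.013, 1.596, 0.006, 1.134, -0.082], TCP at [267.804, 564.721, 231.297] pointing down, gripper open.
Joint ranges: [-2.95, 2.95], [-0.29, 1.99], [-1.47, 1.44], [0.14, 2.54], [-1.03, 4.17], [0.13, 1.85], [-2.86, 2.86]. Speed limits (rad/s): [2.39, 2.39, 3.01, 3.01, 3.14, 3.14, 3.14].

## Interface

Orientations are given as a unit quaternion [w, x, y, z].
In Python, from plant import * gives the robot as it stands. Calls block until the motion is done:
- movep(position, orientation): joint-space move of the TCP to a pose.
- movel(position, orientation=None, max_speed=150): straight line of the TCP; orientation=None keeps the orientation; max_speed is the mean speed in mm/s.
- set_joints(angles): joint-space move.
- set_gripper(opening, force=None): finger opening in mm; force is the grip in N (None keeps the last); returns when the fingers have stopped.
- dwell(seconds).
- solve_ik(position, orientation): joint angles nearest the present ones, or None.
- grab_frame(name): name is "scene" or "top" or "wrist"; returns the picture (400x640x3 uint8, red, green, blue); there is no depth.
- get_calibration(name): a dict with "camera_matrix" (3x3 intrinsics, pixels), "xyz" and "rotation" of the camera in the world; the wrist camera has in their place "hand_eye" (4x4, takes a point from camera to tool coordinates, whose origin is the TCP and whose axes are the flange's). Camera axes: x right, y down, z forward; pixel columns grow to the right and rows downward; lengths in mm; the calibration is good to about 2 mm. A picture is of the moment at which its call begins: read the wrist's pose just before it. get_calibration takes no time and is no camera call.
A pose or a line that the arm cannot do raises PlanningError and nothing moves.
- close_job(): hands the job in; it is judged then, once.
Readings, each from a call of its own:
- current_time(): time.
- current_joint_positions(): joint angles.
- current_qvel(): joint speeds.
- current_tau(): joint torques, N m.
- current_position(): TCP position.
- current_eef_rot(): TCP orientation.
- current_force(): force on the tool from outside, world axes, zero at the start.
- current_wrist_torque(): the same for the moment, N m.
- current_grip_width(): finger opening in mm.
- current_grasp_force(): force on a finger pad.
Only numpy, scipy, OpenCV 4.12 (cv2) and the standard library are available. Lean on these libraries where they do the work, as an engineer would, in place of code of your own. Each camera call takes 0.05 s, during which the arm holds its last target. There are 200 camera calls.

## Working session

There is one attempt and no reset: what is moved stays moved. The work goes in short steps, each a Python script; the robot and the scene stay as the last script left them, time stands still between calls to the robot, and variables do not carry over. Pictures are saved under pics/ and viewed, at most 10 in all, crops included, and the job is handed in when it is done.

```bash
mkdir -p pics; ls
python3 - <<'E'
from plant import *
import cv2
for n in("scene","top"):
    f=grab_frame(n); cv2.imwrite(f"pics/{n}0.png",f[:,:,::-1]); c=get_calibration(n); print(n,c)
print(get_calibration("wrist"),current_eef_rot(),current_position(),current_time())
E
```

```text
pics
scene {'camera_matrix': array([[502.68707679,   0.        , 323.66813126],
       [  0.        , 502.68707679, 201.3204891 ],
       [  0.        ,   0.        ,   1.        ]]), 'xyz': array([1366.27495191, -134.81535415, 1251.11603091]), 'rotation': array([-0.22796243,  0.69208233,  0.65389333, -0.20366318])}
top {'camera_matrix': array([[385.22721639,   0.        , 320.44003551],
       [  0.        , 385.22721639, 199.12921223],
       [  0.        ,   0.        ,   1.        ]]), 'xyz': array([ 309.3094822 ,  -65.80861348, 1247.9964339 ]), 'rotation': array([ 0.05766748, -0.70110389,  0.70864774, -0.05427873])}
{'camera_matrix': array([[309.99846541,   0.        , 317.95656274],
       [  0.        , 309.99846541, 196.43658473],
       [  0.        ,   0.        ,   1.        ]]), 'hand_eye': array([[-2.41758266e-04, -9.60617301e-01, -2.77874689e-01,
         6.99797603e+01],
       [ 9.99999917e-01, -1.40821119e-04, -3.83205260e-04,
         1.24675044e-01],
       [ 3.28982978e-04, -2.77874759e-01,  9.60617255e-01,
        -1.44196344e+02],
       [ 0.00000000e+00,  0.00000000e+00,  0.00000000e+00,
         1.00000000e+00]])} [-1.15127006e-04  2.19560435e-01  9.75598649e-01 -6.90807213e-04] [267.60926135 564.34889301 230.54411564] 0.1
```

View pics/top0.png

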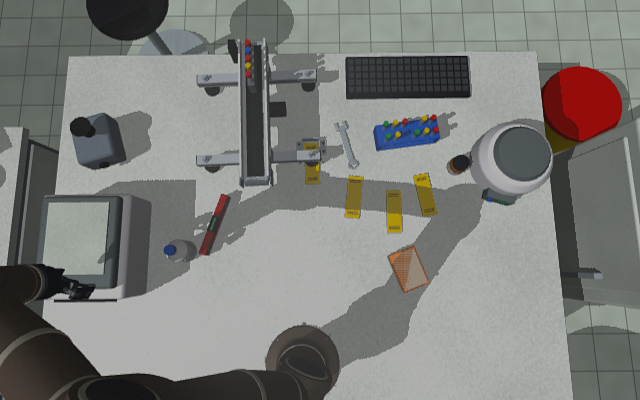

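View pics/scene0.png

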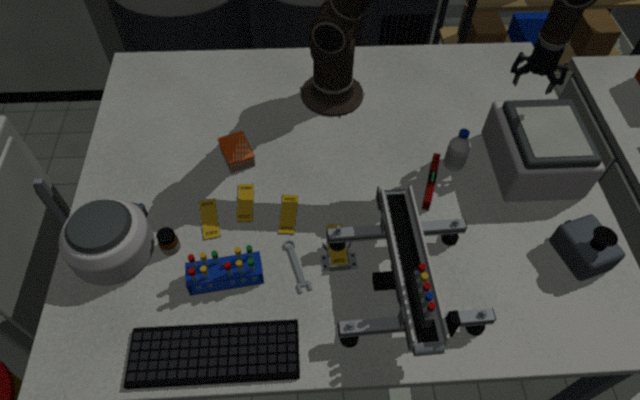

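The top view shows the loose shim's tail at px (313,170). The spares are at (354,197), (394,211) and (425,195), with the beam, foot and bracket at about (315,155). The scene view shows the same spares at (288,214), (246,203) and (209,219), and the bracket at (338,258). Next I'll measure the yellow shims in both views.

```bash
cat > h.py <<'E'
from plant import *
import numpy as np, cv2
from scipy.spatial.transform import Rotation as R
def Rq(q): return R.from_quat([q[1],q[2],q[3],q[0]]).as_matrix()
def cam(n):
    c=get_calibration(n)
    if n!="wrist": return c["camera_matrix"],Rq(c["rotation"]),np.array(c["xyz"])
    r=Rq(current_eef_rot());p=np.array(current_position());H=c["hand_eye"]
    return c["camera_matrix"],r@H[:3,:3],r@H[:3,3]+p
def plane(C,px,z):
    K,r,t=C; px=np.atleast_2d(px).astype(float)
    d=(r@np.linalg.inv(K)@np.c_[px,np.ones(len(px))].T).T
    return t+d*((z-t[2])/d[:,2])[:,None]
def tri(C1,p1,C2,p2):
    A=[];b=[]
    for (K,r,t),p in((C1,p1),(C2,p2)):
        d=r@np.linalg.inv(K)@[p[0],p[1],1]; d/=np.linalg.norm(d); P=np.eye(3)-np.outer(d,d); A.append(P); b.append(P@t)
    return np.linalg.lstsq(np.vstack(A),np.hstack(b),rcond=None)[0]
def yellow(f,amin=150):
    h=cv2.cvtColor(f,cv2.COLOR_RGB2HSV); m=cv2.inRange(h,(20,130,50),(34,255,255))
    m=cv2.morphologyEx(m,cv2.MORPH_CLOSE,np.ones((5,5)))
    return [c for c in cv2.findContours(m,0,2)[0] if cv2.contourArea(c)>amin]
def rect(C,c,z):
    """metric rectangle of a contour at height z: centre, length, width, yaw"""
    P=plane(C,c[:,0,:],z)[:,:2].astype(np.float32); (cx,cy),(w,h),a=cv2.minAreaRect(P)
    if w<h: w,h,a=h,w,a+90
    return np.array([cx,cy]),w,h,(a+90)%180-90
def quat(yaw):   # tool down; tool x at yaw (rad) in world
    q=(R.from_euler('z',yaw)*R.from_quat([1,0,0,0])).as_quat(); return [q[3],q[0],q[1],q[2]]
def save(f,n): cv2.imwrite(f"pics/{n}.png",f[:,:,::-1])
E
python3 - <<'E'
from h import *
for n in("top","scene"):
    C=cam(n); f=grab_frame(n)
    for c in yellow(f,80):
        o,w,h,a=rect(C,c,6); print(n,o.round(1),round(w),round(h),round(a,1),cv2.boundingRect(c))
C=cam("top");print("stud/beam",plane(C,[[314,156],[316,140],[320,157],[199,160]],60).round())
E
```

```text
top [ 465.1 -297.9] 134 46 -0.6 (386, 191, 16, 42)
top [ 515.8 -168.6] 137 47 -6.6 (345, 176, 18, 42)
top [ 520.4 -401.8] 137 47 10.8 (413, 173, 24, 43)
top [595.7 -33.9] 68 46 -0.2 (305, 163, 15, 21)
top [ 693.9 -848.6] 135 82 56.3 (544, 121, 37, 33)
scene [668.5 -30.6] 55 45 3.2 (329, 248, 19, 17)
scene [ 522.4 -403.1] 139 46 10.6 (199, 199, 21, 40)
scene [ 517.2 -169.5] 139 47 -6.2 (278, 195, 20, 39)
scene [ 468.6 -298.5] 139 46 -0.5 (237, 184, 17, 38)
stud/beam [[638. -42.  60.]
 [691. -49.  60.]
 [635. -61.  60.]
 [630. 324.  60.]]
```

```bash
cat > look.py <<'E'
from h import *
def look(n):
    C=cam("wrist"); f=grab_frame("wrist"); save(f,n)
    for c in yellow(f,1500):
        o,w,h,a=rect(C,c,6); print(n,o.round(1),round(w,1),round(h,1),round(a,2),cv2.boundingRect(c))
    return C,f
E
python3 - <<'E'
from look import *
q=quat(np.pi)
for p in([400,250,330],[470,-110,260]): print(solve_ik(p,q))
movep([400,250,330],q); movep([470,-110,260],q); dwell(.2); look("w1")
movep([560,-40,190],q); dwell(.2); look("w2"); print(current_time(),current_force())
E
```

```text
[-0.71744858  0.06770559  0.05983203  1.80849129 -0.00424158  1.26551913
  0.91431786]
[-0.49724834  0.14780874  0.71210275  1.92645658 -0.10790157  1.10524188
  1.8288217 ]
w1 [ 522.3 -402.1] 139.7 50.8 10.71 (62, 147, 74, 104)
w1 [ 517.3 -168.9] 140.3 47.6 -6.75 (253, 144, 44, 103)
w1 [ 468.5 -297.9] 139.5 49.1 -0.97 (147, 105, 49, 108)
w2 [600.  -33.4] 76.3 47.4 2.33 (303, 175, 44, 67)
w2 [ 517.4 -168.5] 140.0 48.5 -6.64 (172, 60, 50, 140)
w2 [ 468.5 -297.3] 139.9 50.7 -1.12 (20, 6, 80, 149)
4.025 [-0.50739461 -0.30927113 -0.18928573]
```

View pics/w2.png

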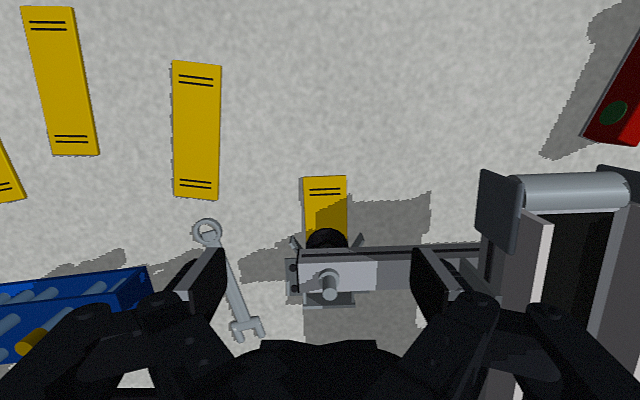

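View pics/w1.png

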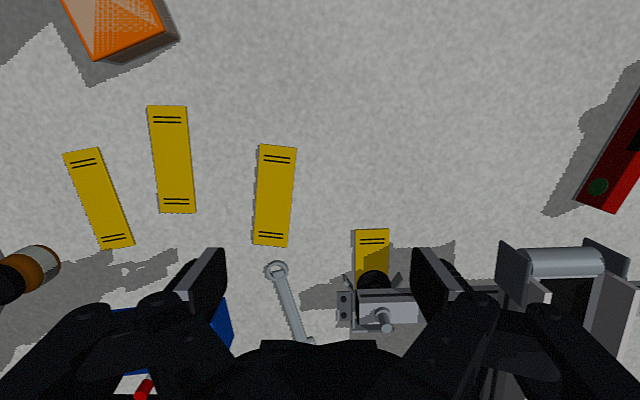

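w2 shows shim_1's tail with its end edge at (303,178)–(346,176), the black foot at (327,238), the flares beside it and the back stop below the beam at (330,300). w1 shows all three spares with nothing around them. Wrist and top views agree on position to about 1 mm. I'll zoom in on the bracket.

Run:
```python
from h import *
f=cv2.imread("pics/w2.png"); c=f[160:320,250:450]
cv2.imwrite("pics/z2.png",np.clip(cv2.resize(c,None,fx=3.7,fy=3.7,interpolation=cv2.INTER_CUBIC)*1.6,0,255))
```

```text
[ WARN:0@0.035] global loadsave.cpp:1063 imwrite_ Unsupported depth image for selected encoder is fallbacked to CV_8U.
```

View pics/z2.png

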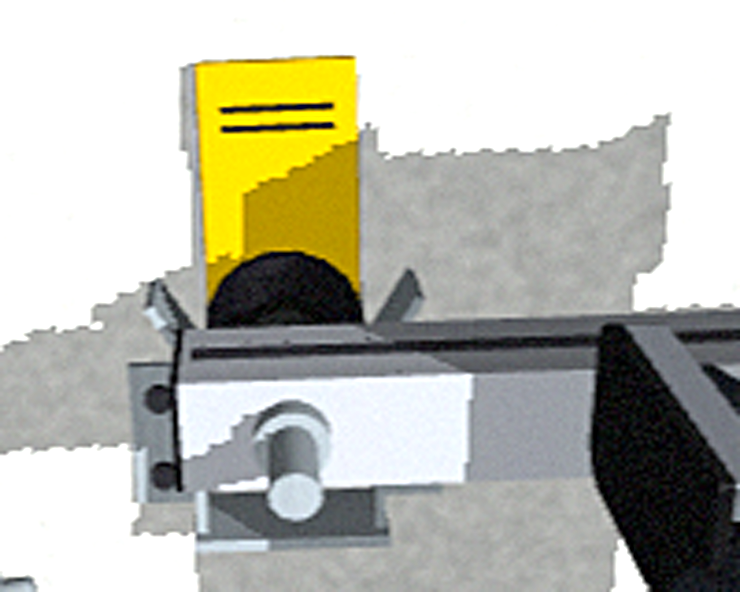

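The crop shows the flare tips at about (148,285) and (410,268), the back stop's top inner edge at (198,540)–(388,530), the stud top at (295,495) and the tail edge at (196,65)–(355,57). I'll cast rays through these points to get the bracket's pose.

Run:
```python
from h import *
C=cam("wrist"); f=lambda u:np.array(u)/3.7+[250,160]
P=lambda u,z:plane(C,f(u),z)[:,:2].round(1)
l,r=P([[148,285],[410,268]],22); m=(l+r)/2; d=r-l; print("flare",l,r,m,np.linalg.norm(d),np.degrees(np.arctan2(-d[0],d[1])))
l,r=P([[198,540],[388,530]],26); d=r-l; print("stop",l,r,(l+r)/2,np.linalg.norm(d),np.degrees(np.arctan2(-d[0],d[1])))
print("stud",P([[295,495]],120)); l,r=P([[196,65],[355,57]],6);d=r-l; print("tail",l,r,(l+r)/2,np.degrees(np.arctan2(-d[0],d[1])))
# beam front top edge (z=77): crop (180,385)-(470,372)
l,r=P([[180,385],[470,373]],77);d=r-l;print("beam",l,r,np.degrees(np.arctan2(-d[0],d[1])))
# height by two views (w1,w2) via tail corners of shim at y=-169
q=quat(np.pi); c=get_calibration("wrist");H=c["hand_eye"]
```

```text
flare [627.  -71.8] [621.7   5.5] [624.35 -33.15] 77.48148165852277 3.9222913221347233
stop [711.6 -58.1] [708.1   1.3] [709.85 -28.4 ] 59.503025133181254 3.3721150381783533
stud [[633.  -31.9]]
tail [564.1 -57.4] [561.8 -10.7] [562.95 -34.05] 2.819569555721285
beam [630.  -59.1] [626.8  13.3] 2.530763017635444
```

```bash
cat >> h.py <<'E'
B=np.array([634.,-32.3]); BY=np.radians(3.2); bx=np.array([np.cos(BY),np.sin(BY)]); by=np.array([-bx[1],bx[0]])
def bw(x,y=0): return B+x*bx+y*by
def grasp(o,yawdeg,off=-52):
    a=np.radians(yawdeg); u=np.array([np.cos(a),np.sin(a)]); g=np.array(o)+off*u; q=quat(np.pi+a)
    movep([*g,60],q); set_gripper(58,40); movel([*g,10],None,120); dwell(.1); f0=np.array(current_force()); z=10
    while z>-8:
        z-=1; movel([*g,z],None,40); f=np.array(current_force())-f0
        if abs(f[2])>2.5: break
    print("touch z",z,current_position().round(1) if hasattr(current_position(),'round') else current_position(),f.round(1))
    z+=3; movel([*g,z],None,40); set_gripper(40,40)
    print("grip",current_grip_width(),current_grasp_force(),np.array(current_force()).round(1),current_time())
    return g,z
E
python3 - <<'E'
from h import *
movel([540,-130,190],None,250)
g,z=grasp([517.3,-168.8],-6.7)
movel([*g,z+45],None,120); dwell(.1)
print(current_grip_width(),current_grasp_force(),current_position(),np.array(current_force()).round(2),current_time())
E
```

```text
touch z -5 [ 465.7 -162.8   -4.5] [-2.3 -0.7  8.2]
grip 46.48633266478054 40.241360664367676 [-1.4 -0.3  5.2] 10.5083
46.60217210144374 41.11029267311096 [ 465.12837617 -162.44627948   42.25940971] [ 1.14  0.38 -1.06] 11.1333
```

Run:
```python
from h import *
q=quat(np.pi+BY)
movep([*bw(-217),40],q); dwell(.2)
print(current_position(),np.array(current_force()).round(2),current_time())
zt=current_position()[2]+2+6
C=cam("wrist"); f=grab_frame("wrist"); save(f,"w3")
for c in yellow(f,800): print("w",rect(C,c,zt),cv2.boundingRect(c))
C=cam("scene"); f=grab_frame("scene"); save(f,"s3")
for c in yellow(f,80): print("s",rect(C,c,zt),cv2.boundingRect(c))
print("expect centre",bw(-165))
C=cam("top"); f=grab_frame("top")
for c in yellow(f,80): print("t",rect(C,c,zt),cv2.boundingRect(c))
```

```text
[417.84489034 -45.48715928  39.94046249] [-0.1  -0.28 -1.26] 11.9083
w (array([433.93496704, -44.81570435]), 69.51243591308594, 47.83450698852539, 3.087266206741333) (268, 221, 101, 124)
s (array([690.72161865, -34.38433075]), 55.77443313598633, 44.23272705078125, 2.3043081760406494) (329, 247, 19, 18)
s (array([ 550.89196777, -394.03839111]), 133.95977783203125, 44.577049255371094, 11.139726638793945) (199, 199, 21, 40)
s (array([ 498.70578003, -292.88778687]), 133.82359313964844, 45.02879333496094, -0.5658187866210938) (237, 184, 17, 38)
s (array([469.43191528, -43.4779892 ]), 138.9679718017578, 46.20598220825195, 2.5199978351593018) (320, 172, 20, 39)
expect centre [469.25727391 -41.51054832]
t (array([ 459.8427124 , -290.07653809]), 129.53562927246094, 44.8809700012207, -0.6404647827148438) (386, 191, 16, 42)
t (array([ 512.97277832, -390.24935913]), 132.03683471679688, 45.51777648925781, 10.737724304199219) (414, 173, 23, 43)
t (array([586.0335083 , -34.98233032]), 65.53515625, 44.6800537109375, -0.22518157958984375) (305, 163, 15, 21)
t (array([ 682.61029053, -821.18774414]), 131.72003173828125, 80.90878295898438, 55.03531265258789) (544, 120, 37, 34)
```

View pics/w3.png

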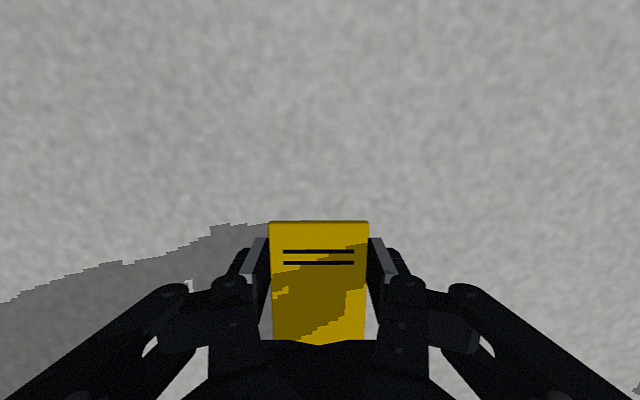

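The wrist view shows the shim held square between the pads, tail edge at (268,222)–(369,222), about 1 mm towards −y. Now I'll insert it slowly and log the forces.

```bash
cat >> h.py <<'E'
def insert(z,yo,x0=-165,x1=-15,off=52,step=6,lim=22):
    movel([*bw(x0-off,yo),z],None,100); dwell(.15); f0=np.array(current_force()); x=x0
    while x<x1:
        x=min(x+step,x1); movel([*bw(x-off,yo),z],None,60); f=np.array(current_force())-f0
        p=np.array(current_position()); e=p[:2]-bw(0)
        print(round(x),"push %.1f lat %.1f up %.1f"%(-f[:2]@bx,f[:2]@by,f[2]),"x %.1f y %.1f z %.1f"%(e@bx+off,e@by,p[2]))
        if -f[:2]@bx>lim or abs(f[:2]@by)>15 or abs(f[2])>30: print("STOP"); return False
    print(current_grip_width(),current_time()); return True
E
python3 - <<'E'
from h import *
insert(5.7,.7)
E
```

```text
-159 push 0.4 lat -0.0 up 0.9 x -158.1 y 0.8 z 6.0
-153 push 0.6 lat -0.2 up 0.7 x -152.4 y 0.7 z 5.7
-147 push 0.2 lat -0.6 up -0.2 x -146.5 y 0.7 z 5.7
-141 push 0.2 lat -0.2 up 1.0 x -140.5 y 0.7 z 5.7
-135 push 0.4 lat 0.2 up 1.0 x -134.5 y 0.7 z 5.7
-129 push 0.5 lat -0.5 up 0.0 x -128.5 y 0.7 z 5.7
-123 push 0.4 lat -0.9 up 0.2 x -122.5 y 0.7 z 5.7
-117 push 0.5 lat -0.3 up 0.7 x -116.5 y 0.7 z 5.7
-111 push 0.6 lat -0.9 up 0.5 x -110.5 y 0.7 z 5.7
-105 push 0.1 lat 0.2 up -0.2 x -104.5 y 0.7 z 5.7
-99 push 0.2 lat 0.1 up 0.4 x -98.5 y 0.7 z 5.7
-93 push 0.9 lat 0.6 up 0.5 x -92.5 y 0.7 z 5.7
-87 push -0.7 lat 0.6 up 0.7 x -86.5 y 0.7 z 5.7
-81 push -0.2 lat -0.0 up 0.6 x -80.5 y 0.7 z 5.7
-75 push -0.0 lat 0.5 up 0.1 x -74.6 y 0.7 z 5.7
-69 push 0.3 lat 0.3 up 0.9 x -68.5 y 0.7 z 5.7
-63 push 0.1 lat 0.3 up 0.5 x -62.5 y 0.7 z 5.7
-57 push -0.2 lat 0.0 up 0.3 x -56.5 y 0.7 z 5.7
-51 push 0.5 lat 0.5 up -0.6 x -50.6 y 0.7 z 5.7
-45 push 0.7 lat 0.2 up -0.7 x -44.5 y 0.7 z 5.7
-39 push -1.1 lat 1.3 up 0.4 x -38.5 y 0.8 z 5.7
-33 push 0.9 lat 0.5 up 1.0 x -32.5 y 0.7 z 5.7
-27 push 0.6 lat -0.2 up -0.2 x -26.6 y 0.7 z 5.7
-21 push 1.2 lat 0.6 up -0.6 x -20.6 y 0.7 z 5.7
-15 push 0.5 lat 0.1 up -0.4 x -14.5 y 0.7 z 5.7
46.11342869730839 18.95
```

No contact with the foot was felt, so a second spare will be needed. I'll release this one and push it home with closed fingers.

```bash
cat >> h.py <<'E'
def release(z,yo,x,off=52,drop=1.2):
    movel([*bw(x-off,yo),z-drop],None,30); set_gripper(58,40)
    movel([*bw(-118,yo),z-drop+1],None,100); set_gripper(0,40)
def push(z,x0=-118,x1=-76,lim=5,xs=-98,yo=0):
    movel([*bw(x0,yo),z],None,80); dwell(.15); f0=np.array(current_force()); movel([*bw(xs,yo),z],None,50); x=xs
    while x<x1:
        x+=1.5; movel([*bw(x,yo),z],None,25); f=np.array(current_force())-f0; print("%.1f:%.1f"%(x,-f[:2]@bx),end=" ")
        if -f[:2]@bx>lim: break
    print("push end",x,f.round(1),current_time())
    movel([*bw(x0,yo),z],None,120)
E
python3 - <<'E'
from h import *
release(5.7,.7,-15); push(4.)
movel([*bw(-130),60],None,150); movep([*bw(-100),170],quat(np.pi+BY)); dwell(.15)
from look import *
look("w4"); C=cam("wrist")
f=grab_frame("scene"); C=cam("scene"); print([(rect(C,c,12),cv2.boundingRect(c)) for c in yellow(f,80)]); print(current_time())
E
python3 - <<'E'
import cv2
f=cv2.imread("pics/w4.png")[120:320,230:450]; cv2.imwrite("pics/z4.png",cv2.resize(cv2.convertScaleAbs(f,alpha=1.5),None,fx=3,fy=3,interpolation=2))
E
```

```text
-96.5:-0.5 -95.0:1.0 -93.5:1.2 -92.0:-0.1 -90.5:-0.3 -89.0:-0.2 -87.5:0.8 -86.0:0.3 -84.5:0.4 -83.0:0.7 -81.5:-0.2 -80.0:-0.0 -78.5:-0.4 -77.0:0.5 -75.5:3.9 push end -75.5 [-3.8 -0.7  2.6] 25.4167
w4 [ 468.6 -297.3] 139.9 50.7 -1.03 (6, 13, 79, 159)
[((array([670.60986328, -29.81157875]), 57.69593048095703, 47.99081802368164, 2.2961034774780273), (329, 247, 20, 18)), ((array([ 526.47418213, -402.02987671]), 137.90721130371094, 46.37200164794922, 11.1397123336792), (199, 199, 21, 40)), ((array([ 472.82202148, -298.17144775]), 137.6683349609375, 46.32726287841797, -1.1394805908203125), (236, 184, 18, 38))]
27.2333
```

View pics/z4.png

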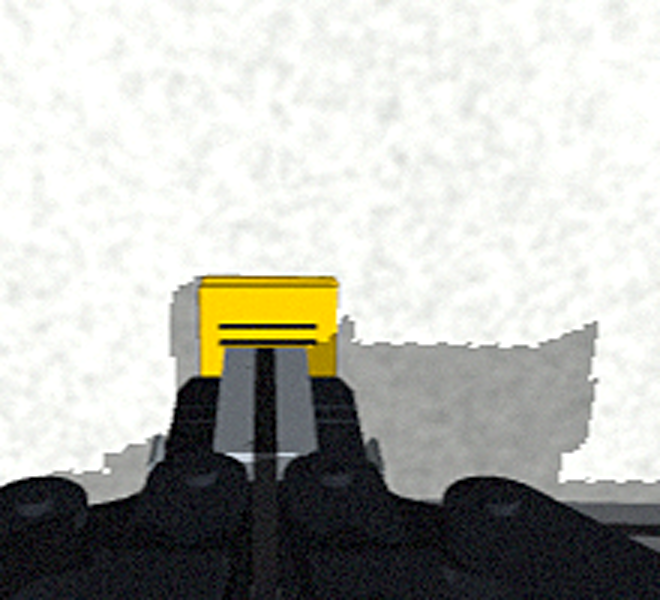

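The crop shows both tails stacked flush: the end edge runs from crop (200,277) to (338,277), between the flares. Next is the second spare.

Run:
```python
from h import *
C=cam("wrist"); P=plane(C,[[230+200/3,120+277/3],[230+338/3,120+277/3]],12)[:,:2]-B; print("tail in bracket",(P@bx).round(1),(P@by).round(1))
movel([500,-200,150],None,300)
g,z=grasp([468.5,-297.6],-1.0,-56); print(z)
movel([*g,z+45],None,150); movep([*bw(-221),45],quat(np.pi+BY)); dwell(.15)
C=cam("wrist"); f=grab_frame("wrist"); zt=current_position()[2]+8
for c in yellow(f,800):
    o,w,h,a=rect(C,c,zt); e=o-B; print("held",e@bx,e@by,w,h,a-3.2)
print(current_grip_width(),current_time())
```

```text
tail in bracket [-67.4 -67.4] [-22.1  25.1]
touch z -5 [ 412.6 -296.7   -4.5] [-1.8  0.6  7. ]
grip 46.64491874018847 40.29618322849274 [-0.2  0.9  5.8] 34.1167
-2
held -202.70583995497216 -1.7872180960202235 65.54356384277344 47.782432556152344 -0.27554483413696307
46.42925115778688 35.7583
```

Run:
```python
from h import *
ok=insert(11.2,1.8,x0=-120,x1=-14,off=56)
```

```text
-114 push -0.0 lat -0.2 up 0.2 x -113.3 y 1.9 z 11.5
-108 push 0.8 lat 0.4 up 1.0 x -107.5 y 1.8 z 11.2
-102 push 1.0 lat -0.6 up 0.5 x -101.5 y 1.8 z 11.2
-96 push 0.5 lat 0.2 up 0.7 x -95.5 y 1.8 z 11.2
-90 push 0.5 lat -0.0 up 0.6 x -89.5 y 1.8 z 11.2
-84 push 0.8 lat -0.4 up 0.7 x -83.9 y 1.8 z 11.1
-78 push 6.8 lat -0.1 up 0.6 x -80.5 y 1.9 z 10.4
-72 push 3.0 lat 1.1 up 1.3 x -72.9 y 2.2 z 10.9
-66 push 5.8 lat 0.5 up 0.9 x -66.8 y 2.0 z 10.8
-60 push 5.6 lat -0.7 up -0.1 x -60.5 y 1.8 z 11.0
-54 push 4.9 lat -0.3 up -0.1 x -54.2 y 1.7 z 11.1
-48 push 3.5 lat -1.2 up -1.3 x -48.0 y 1.7 z 11.1
-42 push 4.3 lat -0.4 up -1.6 x -41.9 y 1.7 z 11.2
-36 push 4.4 lat -0.3 up -2.3 x -35.9 y 1.8 z 11.2
-30 push 4.2 lat -0.6 up -3.0 x -29.8 y 1.8 z 11.2
-24 push 4.0 lat -1.1 up -3.8 x -23.9 y 1.8 z 11.2
-18 push 3.6 lat -1.3 up -4.6 x -17.8 y 1.8 z 11.2
-14 push 4.7 lat -1.2 up -4.5 x -14.2 y 1.8 z 11.1
46.180073335723826 41.125
```

Snug: a steady 3–6 N with the foot rising. I'll release and push it home.

Run:
```python
from h import *
release(11.2,1.8,-14,off=56,drop=.8); push(13.5,x1=-73,lim=9,xs=-96,yo=1)
movel([*bw(-135),80],None,200); movep([*bw(-150),190],quat(np.pi+BY)); dwell(.2)
C=cam("wrist"); f=grab_frame("wrist"); save(f,"w5"); 
for c in yellow(f,400):
    o,w,h,a=rect(C,c,18); P=plane(C,c[:,0],18)[:,:2]-B; print(o.round(1),w,h,a,"tail x",(P@bx).min(),"y",(P@by).min(),(P@by).max(),cv2.boundingRect(c))
print(current_time(),current_force())
f=f[120:340,220:480];cv2.imwrite("pics/z5.png",cv2.resize(cv2.convertScaleAbs(f[:,:,::-1],alpha=1.5),None,fx=2.7,fy=2.7,interpolation=2))
```

```text
-94.5:2.2 -93.0:6.1 -91.5:7.7 -90.0:7.4 -88.5:7.4 -87.0:8.7 -85.5:8.3 -84.0:7.5 -82.5:7.8 -81.0:7.2 -79.5:7.6 -78.0:8.4 -76.5:7.5 -75.0:7.5 -73.5:8.4 -72.0:10.1 push end -72.0 [-10.   -1.1   7.4] 47.8583
[ 541.6 -361.7] 98.25370025634766 35.193519592285156 -12.564666748046875 tail x -162.65739791188267 y -354.019142188442 -315.73551999248554 (0, 166, 34, 85)
49.65 [-0.92897998  0.06946676  0.71943741]
```

View pics/z5.png

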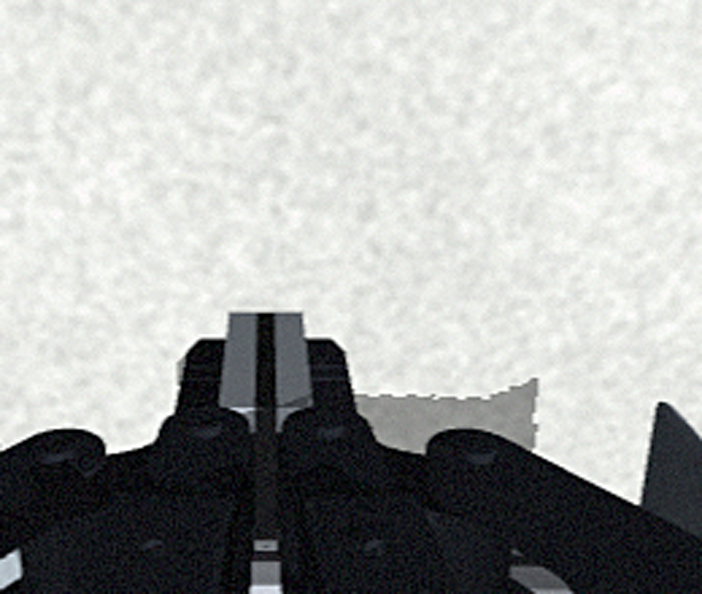

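The closed hand hides the stack in this view, so I'll open the fingers and look from closer.

Run:
```python
from h import *
set_gripper(85,40); movep([*bw(-74),200],quat(np.pi+BY)); dwell(.2)
C=cam("wrist"); f=grab_frame("wrist")
for c in yellow(f,400):
    o,w,h,a=rect(C,c,18); P=plane(C,c[:,0],18)[:,:2]-B; print(o.round(1),w,h,a,"tail x",(P@bx).min(),"y",(P@by).min(),(P@by).max(),cv2.boundingRect(c))
print(current_time())
f=f[130:330,230:450];cv2.imwrite("pics/z6.png",cv2.resize(cv2.convertScaleAbs(f[:,:,::-1],alpha=1.5),None,fx=3,fy=3,interpolation=2))
```

```text
[ 765.3 -391.4] 53.038246154785156 21.272632598876953 -50.14537048339844 tail x 92.13997661033525 y -389.6740362481995 -342.18122505493585 (6, 309, 35, 27)
[602.3 -32.7] 74.74433135986328 47.71129608154297 2.5854110717773438 tail x -69.2855033652421 y -22.323096177797105 25.240869062808763 (298, 180, 44, 65)
[ 554.7 -359.6] 71.90267944335938 24.868133544921875 -12.708824157714844 tail x -135.38406469865788 y -344.1747407247541 -316.769690892184 (0, 117, 25, 67)
51.0917
```

View pics/z6.png

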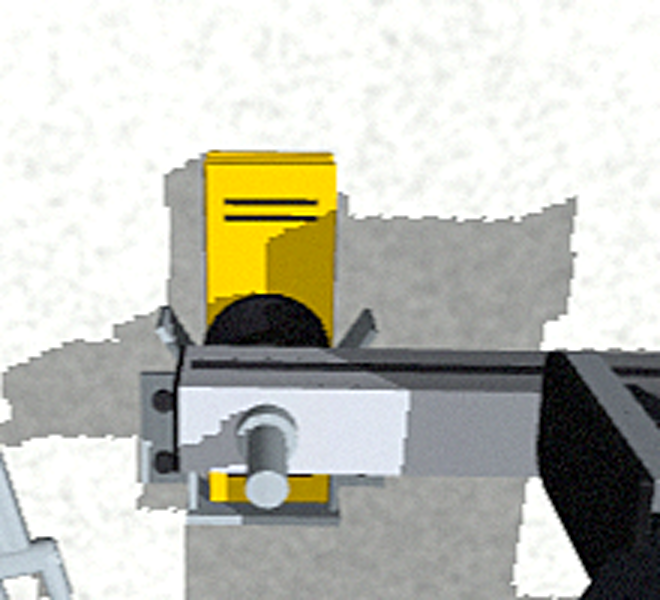

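The three tails are stacked flush at crop (206,152)–(335,160). The leading end meets the back stop at about (270,502), centred between the cheeks. The arm is clear and the foot is resting on the stack, so I'm handing in.

```bash
python3 -c "
from plant import *
print(close_job(),current_time())"
```

```text
the job is handed in; nothing more can be done
the job is handed in; nothing more can be done
```

I slid in two spare shims and pushed both home; the second went in at a steady 3–6 N while lifting the foot, so the stack is snug, the third spare was left untouched on the bench, and I handed in at about 51 s of the 67 s allowed (no verdict was returned).

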